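Nest the parts basket in the rinse tub

ROBOT

A 7-joint arm with a two-finger parallel gripper is mounted at the origin on a cart in front of the work surface, level with it; the furniture and walls round the work are solid. World frame = base frame: x ahead of the robot, y to its left, z up, the work surface at z = 0. Lengths are in mm, angles in degrees, forces in N, time in s.
With the tool pointing down it reaches from about 400 to 900 mm from the base axis. Payload 5.5 kg.
Tool frame: the origin (TCP) lies at the very end of the fingers, on their centre line; the grasp point (between the pads) lies 19 mm behind it; z points along the fingers, y is the line along which they close (so a half turn about z gives the same grasp; the last joint's range is limited). The gripper opens to 92 mm and grips with 3 to 60 N. Pads are 19 mm wide; open, the fingers measure 130 mm over their backs; the gripper's body (75 mm by 190 mm) begins 47 mm behind the grasp point.
Start: joints at [-52.242, 28.699, -24.465, 88.831, 12.651, 65.22, -12.049], TCP at [250.568, 599.763, 226.729] pointing down, gripper open.
Joint ranges: [-164.97, 164.97], [-17.58, 116.51], [-87.97, 89.64], [11.32, 138.91], [-80.73, 260.73], [10.89, 115.49], [-147.41, 147.41]. Speed limits (degrees/s): [147.25, 147.25, 180, 180, 180, 180, 180].

INTERFACE

Orientations are given as a 3x3 rotation matrix whose columns are the frame's x, y, z axes.
In Python, from workcell import get_state, get_image, hand_in gives the robot as it stands.
- The arm moves only by the tool carry_out, never from a script. Its argument "series" is a list of rows, each an object of numbers: "dx", "dy", "dz": the shift along the world's x, y, z normalised to -1 to 1, where 1 is 0.8 m; "rx", "ry", "rz": the turn, a rotation vector about the world's x, y, z normalised to -1 to 1, where 1 is 180 degrees; "gripper": the closure, from -1 (fully open) to 1 (shut). A call has 1 to 8 rows; each row shifts and turns the commanded pose from where the row before left it; what a row does not reach is not made up. A row lasts 1/12 s, in which the tool goes at most 41.7 mm and 7.16 degrees, less where a joint would pass 70% of its speed; a pose out of reach is approached as far as the arm can. A call with a number of a shift or a turn outside -1 to 1 is refused whole. A call with a gripper value outside its range is refused whole. The fingers move at their own pace and stop on an object; "newtons" is the grip in N (left out, the last holds). Time passes only in rows, so rows that do not move let the fingers close. It gives the time, the measured TCP pose, the force, the opening and the grip force at its end, in the units of the state.
- get_state(): the state, without advancing time (a new reading comes with each control period).
- get_image(name): name is "scene" or "top" or "wrist"; returns a dict with "image" (480x640x3 uint8, red, green, blue), "depth" (480x640 float32, mm along the optical axis (not along the pixel's ray), 0 where there is no reading), "intrinsics" (3x3 intrinsics, pixels), "k1" (the pictures are not rectified: a ray, as slopes to the right and down, at radius r is drawn at 1 + k1 r^2 times it, then the intrinsics apply), "R" (3x3) and "t" (3): a world point X has camera coordinates R X + t. Camera axes: x right, y down, z forward; pixel columns grow to the right and rows downward; lengths in mm; the calibration is good to about 2 mm. A picture is of the moment at which its call begins.
- hand_in(): hands the job in; it is judged then, once.
The state is a dict: "clock": time; "qpos": joint angles; "qd": joint speeds; "tau": joint torques, N m; "ee_pos": TCP position; "ee_rot": TCP orientation; "force": force on the tool from outside, world axes, zero at the start; "ft_torque": the same for the moment, N m; "grip_width": finger opening in mm; "finger_force": force on a finger pad.
Only numpy, scipy, OpenCV 4.12 (cv2) and the standard library are available. Lean on these libraries where they do the work, as an engineer would, in place of code of your own. Each camera call takes 0.05 s, during which the arm holds its last target. There are 200 camera calls.

TASK

Pick up the little steel parts basket by its handle and nest it upright in the low, wide tub (not in the tall tumbler). When it meets the rubber collar inside, press it in lightly until the basket's rim is level with the tub's rim and stop there, before it wedges, then let go. Leave the tub and the tumbler standing where they are.

Things in the scene. Friction and masses are not known exactly. Their poses are not given: they have to be found in the camera images.
- basket_grip (a point): Centre of the black grip block on the handle of the loose steel parts basket (90 g). The block is 10 mm thick along this point's x, 34 mm long along y, 14 mm high (z up); pinch it across the 10 mm. It lies on the basket's axis, 70 mm above its foot (which stands on the bench at the start) and 30 mm above its rim; two thin uprights carry it 24.5 mm either side along y.
- basket_rim (a point): Centre of the basket's rim plane. The basket is a tapered, slotted round cup: rim diameter 55 mm, foot diameter 34 mm, cup 40 mm high, 77 mm with its handle; z up along its axis.
- tub_mouth (a point): Centre of the mouth, level with the rim, of the low, loose tapered tub, 70 mm across and 56 mm high (the tumbler is taller and slimmer), 0.3 kg, standing on the bench; z up. The basket goes in along the tub's axis, at any turn about it.
- collar (a joint): How far the black rubber collar in the tub is pushed down: 0 at the start, 0.022 m hard wedged. It has the basket's taper and meets it when the basket's rim is about 9 to 12 mm above the tub's; from there it yields to a push of about 4 N, goes down with the basket and stays where it is left, not moved by the basket's weight. At about 0.010 the rims are level.
- tumbler_mouth (a point): Centre of the mouth of the tall loose tumbler, 67 mm across and 75 mm high, without a collar; it stands near the tub and is not to be used or moved.
There are look-alikes about, which are no part of the job. Leave any pink look-alike of the part that bears tub_mouth alone.

How it is judged:
By the outcome, as a careful person would: the job done as asked, in the order asked, and still so for the second after the job is handed in, with the robot touching nothing.
It also fails if it takes over 35 s, if anything falls off the work surface, if the arm or the gripper's body presses on something with over 40 N, if the wrist force passes 120 N, or if a joint passes its speed limit or range.

## Working session

There is one attempt and no reset: what is moved stays moved. The work goes in short steps, Python scripts to look and compute and a tool call to move; the robot and the scene stay as the last step left them, time stands still between calls to the robot, and variables do not carry over. Pictures are saved under pics/ and viewed, at most 10 in all, crops included, and the job is handed in when it is done.

Besides the shell and the picture viewer there is one more tool, called after "Emit:" in YAML: its name, and indented under it one key for each argument. carry_out: Moves the arm, as the interface text tells. Scaled input: -1 to 1 covers 0.8 m each way for a shift and 180 degrees each way for a turn. Its arguments: {"type":"object","properties":{"series":{"type":"array","items":{"type":"object","properties":{"dx":{"type":"number"},"dy":{"type":"number"},"dz":{"type":"number"},"rx":{"type":"number"},"ry":{"type":"number"},"rz":{"type":"number"},"gripper":{"type":"number"}}}},"newtons":{"type":"number"}},"required":["series"]}

```bash
mkdir -p pics; cat > h.py <<'E'
import numpy as np, cv2
from workcell import get_state, get_image, hand_in
def rays(c,uv):
    uv=np.atleast_2d(np.array(uv,float)); K=np.array(c["intrinsics"])
    d=cv2.undistortPoints(uv[:,None],K,np.array([c["k1"],0,0,0.]))[:,0]
    R=np.array(c["R"]);t=np.array(c["t"])
    return -R.T@t, np.c_[d,np.ones(len(d))]@R
def onplane(c,uv,z):
    o,d=rays(c,uv); return o+d*((z-o[2])/d[:,2])[:,None]
def cloud(c):
    v,u=np.mgrid[:480,:640]; o,d=rays(c,np.c_[u.ravel(),v.ravel()])
    return (o+d*np.array(c["depth"]).ravel()[:,None]).reshape(480,640,3)
def save(n,im): cv2.imwrite(f"pics/{n}.png",cv2.cvtColor(np.ascontiguousarray(im),cv2.COLOR_RGB2BGR))
E
python3 - <<'E'
from h import *
a=get_image("top");b=get_image("scene")
for n,c in(("top",a),("scene",b)): save(n,c["image"]); print(n,-np.array(c["R"]).T@c["t"],c["k1"])
s=get_state();print(s["clock"],s["ee_pos"],np.round(s["ee_rot"],3),s["force"])
E
```

```text
top [325.77381103 105.11389466 905.39403075] -0.09873136300520986
scene [-182.15695943  866.56611385  547.1453559 ] -0.13021883539736442
0.1 [250.41922856 599.13988967 225.77616292] [[-0.923  0.386 -0.001]
 [ 0.386  0.923 -0.002]
 [ 0.    -0.002 -1.   ]] [ 0.4345099   0.47544695 -0.39801306]
```

View pics/top.png

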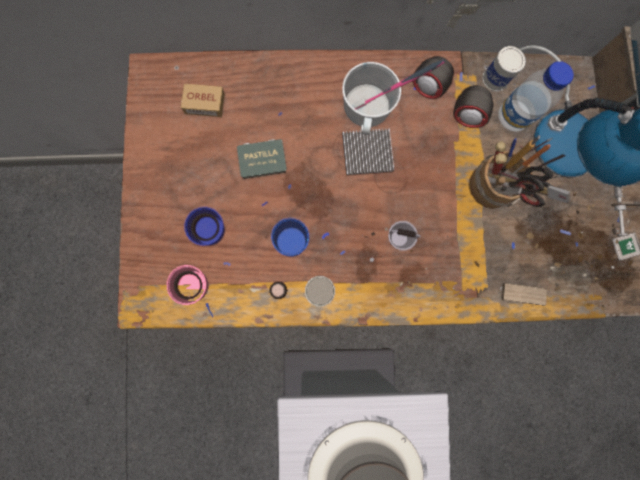

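View pics/scene.png

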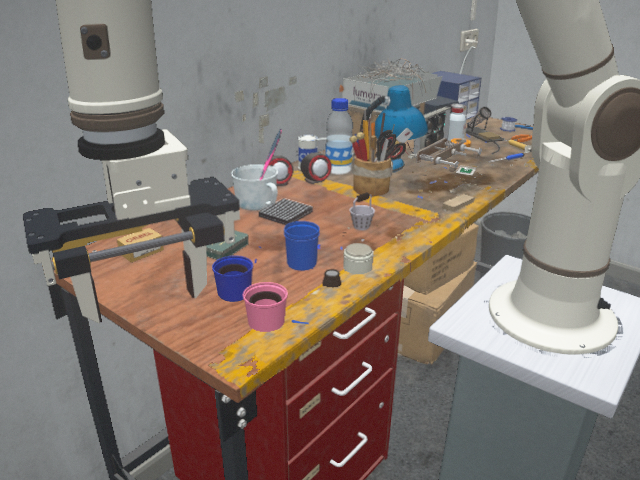

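In the top view, the basket is at (403,236) with its black grip. The candidates for the tub are:
- **Dark blue, (204,227):** low and wide with a black collar. This fits the description.
- **Blue, (290,237):** taller and slimmer, so this is the tumbler.
- **Pink, (187,285):** the look-alike to leave alone.

Next I'll measure these and confirm with an enlarged crop.

```bash
python3 - <<'E'
from h import *
a=get_image("top");b=get_image("scene")
P=cloud(a)
def box(u0,u1,v0,v1): 
    m=np.zeros((480,640),bool); m[v0:v1,u0:u1]=1; return m
for n,bx,zr in(("tub",(180,230,202,252),56),("tumbler",(266,314,212,262),75),("pink",(160,212,260,310),56)):
    q=P[box(*bx)]; z=q[:,2]; zz=z[z>15]
    r=q[abs(z-zr)<5]
    c=cv2.minEnclosingCircle(r[:,:2].astype(np.float32))
    print(n,"ztop",np.percentile(zz,[50,95,99]).round(),"rim n",len(r),np.round(c[0],1),"r",round(c[1],1))
m=box(380,430,215,258); q=P[m]; im=a["image"]; 
hi=m&(P[...,2]>55); print("grip depth pts",P[hi].round(0).tolist())
dk=(im.max(2)<60)&m
v,u=np.nonzero(dk); print("dark px",len(u),u.mean(),v.mean())
if len(u): print(cv2.minAreaRect(np.c_[u,v].astype(np.float32)),onplane(a,[u.mean(),v.mean()],77))
rim=P[m&(abs(P[...,2]-40)<5)];c=cv2.minEnclosingCircle(rim[:,:2].astype(np.float32));print("basket rim",len(rim),c)
cr=lambda c,u,v,h:cv2.resize(c["image"][v-h:v+h,u-h:u+h],(400,400),interpolation=cv2.INTER_CUBIC)
save("crop",np.hstack([cr(a,403,236,30),cr(b,265,265,60)]))
E
```

```text
tub ztop [45. 57. 60.] rim n 219 [463.2 286.4] r 35.8
tumbler ztop [65. 77. 78.] rim n 141 [440.3 131.1] r 33.2
pink ztop [ 45.  58. 905.] rim n 211 [358.8 316.4] r 35.4
grip depth pts [[326.0, 105.0, 905.0], [326.0, 105.0, 905.0], [326.0, 105.0, 905.0], [326.0, 105.0, 905.0], [326.0, 105.0, 905.0], [452.0, -60.0, 75.0], [451.0, -61.0, 77.0], [452.0, -64.0, 74.0], [326.0, 105.0, 905.0], [451.0, -51.0, 66.0], [451.0, -52.0, 69.0], [451.0, -54.0, 69.0], [451.0, -60.0, 65.0], [450.0, -60.0, 74.0], [449.0, -61.0, 78.0], [450.0, -63.0, 77.0], [449.0, -65.0, 77.0], [449.0, -67.0, 77.0], [450.0, -69.0, 75.0], [449.0, -70.0, 77.0], [450.0, -72.0, 76.0], [450.0, -75.0, 74.0], [450.0, -49.0, 65.0], [449.0, -50.0, 69.0], [449.0, -52.0, 68.0], [449.0, -54.0, 70.0], [448.0, -55.0, 74.0], [448.0, -56.0, 75.0], [448.0, -58.0, 73.0], [448.0, -59.0, 77.0], [448.0, -61.0, 77.0], [448.0, -63.0, 79.0], [448.0, -65.0, 77.0], [448.0, -67.0, 76.0], [447.0, -68.0, 80.0], [447.0, -70.0, 79.0], [448.0, -72.0, 78.0], [448.0, -74.0, 76.0], [448.0, -76.0, 76.0], [448.0, -78.0, 76.0], [448.0, -79.0, 77.0], [447.0
[... 2367 characters left out ...]
05.0], [438.0, -81.0, 66.0], [438.0, -83.0, 67.0], [438.0, -84.0, 68.0], [437.0, -85.0, 73.0], [437.0, -87.0, 72.0], [437.0, -88.0, 75.0], [437.0, -90.0, 73.0], [439.0, -97.0, 58.0], [439.0, -98.0, 63.0], [438.0, -99.0, 68.0], [438.0, -98.0, 55.0], [437.0, -99.0, 57.0], [326.0, 105.0, 905.0], [326.0, 105.0, 905.0], [326.0, 105.0, 905.0], [326.0, 105.0, 905.0], [326.0, 105.0, 905.0], [326.0, 105.0, 905.0], [326.0, 105.0, 905.0]]
dark px 74 406.6081081081081 232.7027027027027
((406.2769470214844, 232.48460388183594), (16.22557258605957, 4.823818683624268), 15.255118370056152) [[442.80388817 -74.60921563  77.        ]]
basket rim 159 ((444.6716003417969, -75.06147003173828), 27.347673416137695)
```

View pics/crop.png

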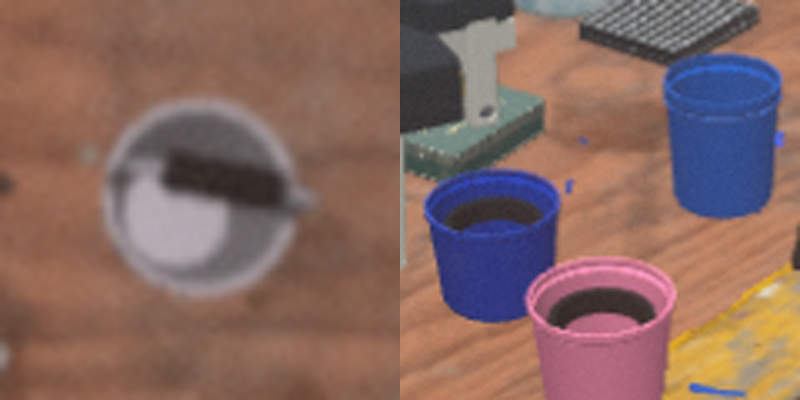

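The crop confirms the choice. The dark-blue tub is low and wide, with a black collar at crop (493,213). The lighter blue cup at (722,135) is the taller tumbler, and the pink one is the look-alike. The grip is at about (444,-75), and its long axis points along (0.2,0.98). I'll move above it now.

Emit:
carry_out:
  series:
    - {"dx":0.03,"dy":-0.03,"rz":-0.0184,"gripper":-1}
    - {"dx":0.03,"dy":-0.03,"rz":-0.0184,"gripper":-1}
    - {"dx":0.03,"dy":-0.03,"rz":-0.0184,"gripper":-1}
    - {"dx":0.03,"dy":-0.03,"rz":-0.0184,"gripper":-1}
    - {"dx":0.03,"dy":-0.03,"rz":-0.0184,"gripper":-1}
    - {"dx":0.03,"dy":-0.03,"rz":-0.0184,"gripper":-1}
    - {"dx":0.03,"dy":-0.03,"rz":-0.0184,"gripper":-1}
    - {"dx":0.03,"dy":-0.03,"rz":-0.0184,"gripper":-1}
  newtons: 20

```text
invalid input at $.series[0]: expected keys dx, dy, dz, rx, ry, rz, gripper
```

Emit:
carry_out:
  series:
    - {"dy":-0.0375,"rz":-0.0184,"gripper":-1}
    - {"dy":-0.0375,"rz":-0.0184,"gripper":-1}
    - {"dy":-0.0375,"rz":-0.0184,"gripper":-1}
    - {"dy":-0.0375,"rz":-0.0184,"gripper":-1}
    - {"dy":-0.0375,"rz":-0.0184,"gripper":-1}
    - {"dy":-0.0375,"rz":-0.0184,"gripper":-1}
    - {"dy":-0.0375,"rz":-0.0184,"gripper":-1}
    - {"dy":-0.0375,"rz":-0.0184,"gripper":-1}

```text
invalid input at $.series[0]: expected keys dx, dy, dz, rx, ry, rz, gripper
```

Emit:
carry_out:
  series:
    - {"dy":-0.0375,"rz":-0.0184,"gripper":-1}
    - {"dy":-0.0375,"rz":-0.0184,"gripper":-1}
    - {"dy":-0.0375,"rz":-0.0184,"gripper":-1}
    - {"dy":-0.0375,"rz":-0.0184,"gripper":-1}
    - {"dy":-0.0375,"rz":-0.0184,"gripper":-1}
    - {"dy":-0.0375,"rz":-0.0184,"gripper":-1}
    - {"dy":-0.0375,"rz":-0.0184,"gripper":-1}
    - {"dy":-0.0375,"rz":-0.0184,"gripper":-1}

```text
invalid input at $.series[0]: expected keys dx, dy, dz, rx, ry, rz, gripper
```

Emit:
carry_out:
  series:
    - {"dz":-0.03,"gripper":-1}
    - {"dz":-0.03,"gripper":-1}
    - {"gripper":-1}
    - {"gripper":-1}

```text
invalid input at $.series[0]: expected keys dx, dy, dz, rx, ry, rz, gripper
```

```bash
python3 - <<'E'
from h import *
s=get_state();print(s["clock"],s["ee_pos"],np.round(s["ee_rot"],3),np.round(s["qpos"],1))
c=get_image("wrist");save("w1",c["image"]);P=cloud(c)
d=np.array(c["depth"]);g=(d>0)&(abs(P[...,2]-77)<4)&(np.hypot(P[...,0]-444,P[...,1]+75)<40)
if g.sum()>10:
  q=P[g][:,:2]; print(g.sum(),"grip top",cv2.minAreaRect(q.astype(np.float32)),q.mean(0))
r=(d>0)&(abs(P[...,2]-40)<3)&(np.hypot(P[...,0]-444,P[...,1]+75)<40)
if r.sum()>10: print("rim",r.sum(),cv2.minEnclosingCircle(P[r][:,:2].astype(np.float32)))
E
```

```text
0.2 [250.46950463 599.35282744 226.07388076] [[-0.923  0.385 -0.001]
 [ 0.385  0.923 -0.001]
 [ 0.    -0.001 -1.   ]] [-52.2  28.7 -24.5  88.9  12.7  65.2 -12. ]
```

View pics/w1.png

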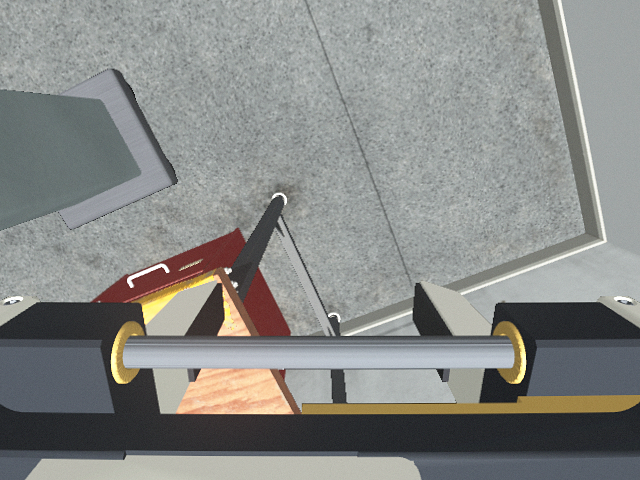

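All seven keys are needed in each row, so nothing moved and the arm is still at its start. The wrist view shows only the bench corner at (240,360). I'll resend the moves with full rows.

Emit:
carry_out:
  series:
    - {"dx":0.03,"dy":-0.03,"dz":0,"rx":0,"ry":0,"rz":-0.0184,"gripper":-1}
    - {"dx":0.03,"dy":-0.03,"dz":0,"rx":0,"ry":0,"rz":-0.0184,"gripper":-1}
    - {"dx":0.03,"dy":-0.03,"dz":0,"rx":0,"ry":0,"rz":-0.0184,"gripper":-1}
    - {"dx":0.03,"dy":-0.03,"dz":0,"rx":0,"ry":0,"rz":-0.0184,"gripper":-1}
    - {"dx":0.03,"dy":-0.03,"dz":0,"rx":0,"ry":0,"rz":-0.0184,"gripper":-1}
    - {"dx":0.03,"dy":-0.03,"dz":0,"rx":0,"ry":0,"rz":-0.0184,"gripper":-1}
    - {"dx":0.03,"dy":-0.03,"dz":0,"rx":0,"ry":0,"rz":-0.0184,"gripper":-1}
    - {"dx":0.03,"dy":-0.03,"dz":0,"rx":0,"ry":0,"rz":-0.0184,"gripper":-1}
  newtons: 20

```text
clock: 0.92
ee_pos: [443.5, 406.4, 226.8]
ee_rot: [[-0.652, 0.758, 0.0], [0.758, 0.652, 0.0], [-0.0, 0.0, -1.0]]
force: [1.1, 0.8, -0.3]
grip_width: 92.1
finger_force: 0.0
```

Emit:
carry_out:
  series:
    - {"dx":0,"dy":-0.0375,"dz":0,"rx":0,"ry":0,"rz":-0.0184,"gripper":-1}
    - {"dx":0,"dy":-0.0375,"dz":0,"rx":0,"ry":0,"rz":-0.0184,"gripper":-1}
    - {"dx":0,"dy":-0.0375,"dz":0,"rx":0,"ry":0,"rz":-0.0184,"gripper":-1}
    - {"dx":0,"dy":-0.0375,"dz":0,"rx":0,"ry":0,"rz":-0.0184,"gripper":-1}
    - {"dx":0,"dy":-0.0375,"dz":0,"rx":0,"ry":0,"rz":-0.0184,"gripper":-1}
    - {"dx":0,"dy":-0.0375,"dz":0,"rx":0,"ry":0,"rz":-0.0184,"gripper":-1}
    - {"dx":0,"dy":-0.0375,"dz":0,"rx":0,"ry":0,"rz":-0.0184,"gripper":-1}
    - {"dx":0,"dy":-0.0375,"dz":0,"rx":0,"ry":0,"rz":-0.0184,"gripper":-1}

```text
clock: 1.58
ee_pos: [442.3, 166.4, 226.8]
ee_rot: [[-0.245, 0.97, 0.0], [0.97, 0.245, 0.0], [0.0, 0.0, -1.0]]
force: [0.8, 0.1, -0.4]
grip_width: 91.7
finger_force: 0.0
```

Emit:
carry_out:
  series:
    - {"dx":0,"dy":-0.0375,"dz":0,"rx":0,"ry":0,"rz":-0.0184,"gripper":-1}
    - {"dx":0,"dy":-0.0375,"dz":0,"rx":0,"ry":0,"rz":-0.0184,"gripper":-1}
    - {"dx":0,"dy":-0.0375,"dz":0,"rx":0,"ry":0,"rz":-0.0184,"gripper":-1}
    - {"dx":0,"dy":-0.0375,"dz":0,"rx":0,"ry":0,"rz":-0.0184,"gripper":-1}
    - {"dx":0,"dy":-0.0375,"dz":0,"rx":0,"ry":0,"rz":-0.0184,"gripper":-1}
    - {"dx":0,"dy":-0.0375,"dz":0,"rx":0,"ry":0,"rz":-0.0184,"gripper":-1}
    - {"dx":0,"dy":-0.0375,"dz":0,"rx":0,"ry":0,"rz":-0.0184,"gripper":-1}
    - {"dx":0,"dy":-0.0375,"dz":0,"rx":0,"ry":0,"rz":-0.0184,"gripper":-1}

```text
clock: 2.25
ee_pos: [442.3, -73.6, 227.0]
ee_rot: [[0.213, 0.977, 0.001], [0.977, -0.213, 0.0], [0.0, 0.001, -1.0]]
force: [1.1, 0.6, -0.4]
grip_width: 92.3
finger_force: 0.0
```

Emit:
carry_out:
  series:
    - {"dx":0,"dy":0,"dz":-0.03,"rx":0,"ry":0,"rz":0,"gripper":-1}
    - {"dx":0,"dy":0,"dz":-0.03,"rx":0,"ry":0,"rz":0,"gripper":-1}
    - {"dx":0,"dy":0,"dz":0,"rx":0,"ry":0,"rz":0,"gripper":-1}
    - {"dx":0,"dy":0,"dz":0,"rx":0,"ry":0,"rz":0,"gripper":-1}

```text
clock: 2.58
ee_pos: [441.4, -72.0, 178.1]
ee_rot: [[0.211, 0.978, -0.003], [0.978, -0.211, 0.0], [-0.0, -0.003, -1.0]]
force: [0.1, -0.4, 0.6]
grip_width: 91.7
finger_force: 0.0
```

```bash
python3 - <<'E'
from h import *
s=get_state();print(s["clock"],s["ee_pos"],np.round(s["ee_rot"],3),np.round(s["qpos"],1))
c=get_image("wrist");save("w2",c["image"]);P=cloud(c)
d=np.array(c["depth"]);g=(d>0)&(abs(P[...,2]-77)<4)&(np.hypot(P[...,0]-444,P[...,1]+75)<40)
if g.sum()>10:
  q=P[g][:,:2]; print(g.sum(),"grip top",cv2.minAreaRect(q.astype(np.float32)),q.mean(0))
r=(d>0)&(abs(P[...,2]-40)<3)&(np.hypot(P[...,0]-444,P[...,1]+75)<40)
if r.sum()>10: print("rim",r.sum(),cv2.minEnclosingCircle(P[r][:,:2].astype(np.float32)))
E
```

```text
2.5833 [441.4037382  -72.04055115 178.0810518 ] [[ 0.211  0.978 -0.003]
 [ 0.978 -0.211  0.   ]
 [-0.    -0.003 -1.   ]] [ -1.4   9.9   7.9 120.3  -1.8  50.1  -4.6]
601 grip top ((445.4224853515625, -74.40386199951172), (41.60073471069336, 9.900045394897461), 78.49839782714844) [445.77456143 -73.18389233]
rim 745 ((445.3595275878906, -74.75422668457031), 27.224472045898438)
```

View pics/w2.png

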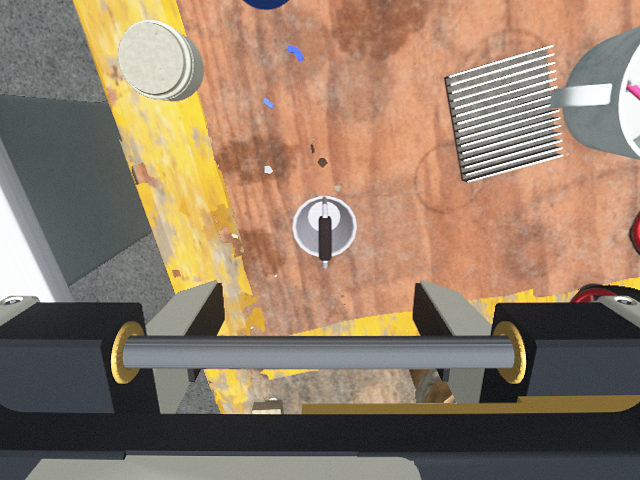

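The basket sits upright at (324,227), with its black grip at (325,237) aligned across the fingers. The wrist depth gives the grip at (445.2,-74.5), with the rim centred beneath it. I'll descend and grasp.

Emit:
carry_out:
  series:
    - {"dx":0.0048,"dy":-0.003,"dz":-0.03,"rx":0,"ry":0,"rz":0.003,"gripper":-1}
    - {"dx":0,"dy":0,"dz":-0.03,"rx":0,"ry":0,"rz":0,"gripper":-1}
    - {"dx":0,"dy":0,"dz":-0.03,"rx":0,"ry":0,"rz":0,"gripper":-1}
    - {"dx":0,"dy":0,"dz":-0.03,"rx":0,"ry":0,"rz":0,"gripper":-1}
    - {"dx":0,"dy":0,"dz":-0.025,"rx":0,"ry":0,"rz":0,"gripper":-1}
    - {"dx":0,"dy":0,"dz":-0.013,"rx":0,"ry":0,"rz":0,"gripper":-1}
    - {"dx":0,"dy":0,"dz":0,"rx":0,"ry":0,"rz":0,"gripper":-1}
    - {"dx":0,"dy":0,"dz":0,"rx":0,"ry":0,"rz":0,"gripper":-1}
  newtons: 25

```text
clock: 3.3
ee_pos: [447.2, -74.4, 53.1]
ee_rot: [[0.201, 0.98, 0.001], [0.98, -0.201, 0.0], [0.0, 0.001, -1.0]]
force: [0.4, -1.5, -0.3]
grip_width: 91.9
finger_force: 0.0
```

Emit:
carry_out:
  series:
    - {"dx":-0.0015,"dy":0,"dz":-0.0016,"rx":0,"ry":0,"rz":0,"gripper":-1}
    - {"dx":0,"dy":0,"dz":0,"rx":0,"ry":0,"rz":0,"gripper":1}
    - {"dx":0,"dy":0,"dz":0,"rx":0,"ry":0,"rz":0,"gripper":1}
    - {"dx":0,"dy":0,"dz":0,"rx":0,"ry":0,"rz":0,"gripper":1}
    - {"dx":0,"dy":0,"dz":0,"rx":0,"ry":0,"rz":0,"gripper":1}
    - {"dx":0,"dy":0,"dz":0,"rx":0,"ry":0,"rz":0,"gripper":1}
    - {"dx":0,"dy":0,"dz":0,"rx":0,"ry":0,"rz":0,"gripper":1}
    - {"dx":0,"dy":0,"dz":0,"rx":0,"ry":0,"rz":0,"gripper":1}
  newtons: 25

```text
clock: 3.97
ee_pos: [445.2, -74.6, 51.1]
ee_rot: [[0.202, 0.979, 0.0], [0.979, -0.202, 0.0], [0.0, 0.0, -1.0]]
force: [0.3, 0.3, -0.0]
grip_width: 49.5
finger_force: 0.0
```

Emit:
carry_out:
  series:
    - {"dx":0,"dy":0,"dz":0,"rx":0,"ry":0,"rz":0,"gripper":1}
    - {"dx":0,"dy":0,"dz":0,"rx":0,"ry":0,"rz":0,"gripper":1}
    - {"dx":0,"dy":0,"dz":0,"rx":0,"ry":0,"rz":0,"gripper":1}
    - {"dx":0,"dy":0,"dz":0,"rx":0,"ry":0,"rz":0,"gripper":1}

```text
clock: 4.3
ee_pos: [445.2, -74.6, 51.0]
ee_rot: [[0.201, 0.979, -0.0], [0.979, -0.201, 0.0], [0.0, -0.0, -1.0]]
force: [-0.7, 0.0, -0.6]
grip_width: 23.2
finger_force: 0.0
```

Emit:
carry_out:
  series:
    - {"dx":0,"dy":0,"dz":0,"rx":0,"ry":0,"rz":0,"gripper":1}
    - {"dx":0,"dy":0,"dz":0,"rx":0,"ry":0,"rz":0,"gripper":1}
    - {"dx":0,"dy":0,"dz":0,"rx":0,"ry":0,"rz":0,"gripper":1}
    - {"dx":0,"dy":0,"dz":0,"rx":0,"ry":0,"rz":0,"gripper":1}
    - {"dx":0,"dy":0,"dz":0,"rx":0,"ry":0,"rz":0,"gripper":1}
    - {"dx":0,"dy":0,"dz":0,"rx":0,"ry":0,"rz":0,"gripper":1}

```text
clock: 4.8
ee_pos: [445.2, -74.6, 51.0]
ee_rot: [[0.202, 0.979, -0.0], [0.979, -0.202, 0.0], [0.0, -0.0, -1.0]]
force: [-0.2, -0.1, -1.2]
grip_width: 9.6
finger_force: 25.0
```

Emit:
carry_out:
  series:
    - {"dx":0,"dy":0,"dz":0.01,"rx":0,"ry":0,"rz":0,"gripper":1}
    - {"dx":0,"dy":0,"dz":0.03,"rx":0,"ry":0,"rz":0,"gripper":1}
    - {"dx":0,"dy":0,"dz":0.04,"rx":0,"ry":0,"rz":0,"gripper":1}
    - {"dx":0,"dy":0,"dz":0.04,"rx":0,"ry":0,"rz":0,"gripper":1}
    - {"dx":0,"dy":0,"dz":0.04,"rx":0,"ry":0,"rz":0,"gripper":1}
    - {"dx":0,"dy":0,"dz":0.03,"rx":0,"ry":0,"rz":0,"gripper":1}
    - {"dx":0,"dy":0,"dz":0,"rx":0,"ry":0,"rz":0,"gripper":1}

```text
clock: 5.38
ee_pos: [448.6, -75.1, 208.6]
ee_rot: [[0.202, 0.979, 0.01], [0.979, -0.202, -0.0], [0.001, 0.01, -1.0]]
force: [1.2, 0.1, -1.0]
grip_width: 10.0
finger_force: 25.0
```

Emit:
carry_out:
  series:
    - {"dx":0.0014,"dy":0.028,"dz":0,"rx":0,"ry":0,"rz":0,"gripper":1}
    - {"dx":0.0014,"dy":0.028,"dz":0,"rx":0,"ry":0,"rz":0,"gripper":1}
    - {"dx":0.0014,"dy":0.028,"dz":0,"rx":0,"ry":0,"rz":0,"gripper":1}
    - {"dx":0.0014,"dy":0.028,"dz":0,"rx":0,"ry":0,"rz":0,"gripper":1}
    - {"dx":0.0014,"dy":0.028,"dz":0,"rx":0,"ry":0,"rz":0,"gripper":1}
    - {"dx":0.0014,"dy":0.028,"dz":0,"rx":0,"ry":0,"rz":0,"gripper":1}
    - {"dx":0.0014,"dy":0.028,"dz":0,"rx":0,"ry":0,"rz":0,"gripper":1}
    - {"dx":0.0014,"dy":0.028,"dz":0,"rx":0,"ry":0,"rz":0,"gripper":1}

```text
clock: 6.05
ee_pos: [453.5, 105.4, 202.7]
ee_rot: [[0.202, 0.979, -0.001], [0.979, -0.202, -0.0], [-0.0, -0.001, -1.0]]
force: [0.9, 0.4, -0.8]
grip_width: 10.0
finger_force: 25.0
```

Emit:
carry_out:
  series:
    - {"dx":0.0014,"dy":0.028,"dz":0,"rx":0,"ry":0,"rz":0,"gripper":1}
    - {"dx":0.0014,"dy":0.014,"dz":0,"rx":0,"ry":0,"rz":0,"gripper":1}
    - {"dx":0,"dy":0,"dz":0,"rx":0,"ry":0,"rz":0,"gripper":1}
    - {"dx":0,"dy":0,"dz":0,"rx":0,"ry":0,"rz":0,"gripper":1}

```text
clock: 6.38
ee_pos: [456.1, 137.7, 202.7]
ee_rot: [[0.2, 0.98, -0.001], [0.98, -0.2, -0.001], [-0.001, -0.001, -1.0]]
force: [0.6, -0.2, -0.5]
grip_width: 9.4
finger_force: 25.0
```

```bash
python3 - <<'E'
from h import *
s=get_state();print(s["clock"],s["ee_pos"],s["force"],s["grip_width"],np.round(s["qpos"],1))
def fit(q):
    x,y=q[:,0],q[:,1]; s=np.linalg.lstsq(np.c_[2*x,2*y,np.ones(len(x))],x*x+y*y,rcond=None)[0]
    return s[:2].round(1),round(float(np.sqrt(s[2]+s[0]**2+s[1]**2)),1)
for n in("wrist","top"):
    c=get_image(n);P=cloud(c);d=np.array(c["depth"]);save(n+"3",c["image"])
    for nm,x,y,zr in(("tub",463,286,56),("tumbler",440,131,75)):
        D=np.hypot(P[...,0]-x,P[...,1]-y)
        r=(d>0)&(abs(P[...,2]-zr)<3)&(D<42)&(D>25)
        print(n,nm,r.sum(),fit(P[r]) if r.sum()>20 else "",cv2.minEnclosingCircle(P[r][:,:2].astype(np.float32)) if r.sum()>20 else "",P[r][:,2].mean())
    if n=="wrist":
        g=(d>0)&(P[...,2]>140)&(P[...,2]<205)&(np.hypot(P[...,0]-s["ee_pos"][0],P[...,1]-s["ee_pos"][1])<36)
        print("basket",g.sum(),np.percentile(P[g][:,2],[1,50,99]) if g.sum() else "")
        r=g&(abs(P[...,2]-s["ee_pos"][2]+11)<3); print("rim",r.sum(),fit(P[r]) if r.sum()>20 else "")
E
```

```text
6.3833 [456.05322045 137.70603836 202.65018733] [ 0.55990456 -0.19351725 -0.54691232] 9.37666673773525 [-18.6  10.9  -1.6 115.1   0.4  54.1 -32. ]
wrist tub 600 (array([465.5, 286.6]), 34.1) ((465.3337707519531, 286.4839172363281), 35.35420227050781) 56.23413088812293
wrist tumbler 382 (array([441.5, 131.5]), 32.2) ((441.24066162109375, 131.51365661621094), 33.21950149536133) 75.37199775701512
basket 3464 [154.0921194  170.51628973 203.29482452]
rim 965 (array([456.2, 138.3]), 25.0)
top tub 146 (array([463.6, 285.9]), 33.9) ((462.9935607910156, 286.1305847167969), 35.750980377197266) 55.902160461345375
top tumbler 0   nan<stdin>:11: RuntimeWarning: Mean of empty slice.
  ret = ret.dtype.type(ret / rcount)
```

View pics/wrist3.png

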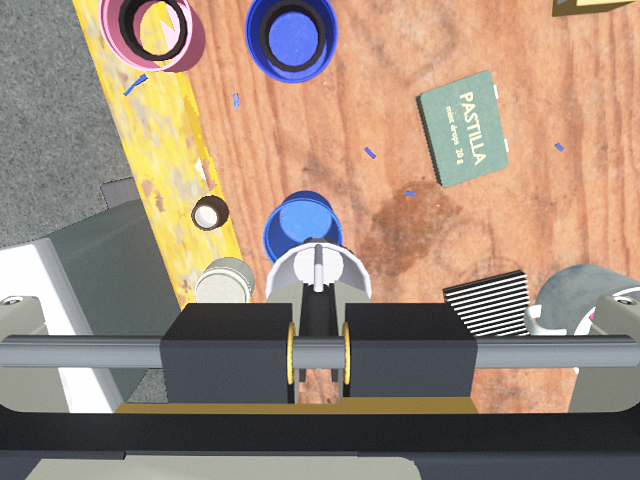

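The dark-blue tub with its black collar ring is at (291,37) in the wrist view, and the tumbler is at (303,232). The basket is held upright at (318,285). Both cameras agree on the tub to within 2 mm, at about (465,286.3), with its rim at z = 56. Next I'll move above the tub.

Emit:
carry_out:
  series:
    - {"dx":0.002,"dy":0.03,"dz":0,"rx":0,"ry":0,"rz":0,"gripper":1}
    - {"dx":0.002,"dy":0.03,"dz":0,"rx":0,"ry":0,"rz":0,"gripper":1}
    - {"dx":0.002,"dy":0.03,"dz":0,"rx":0,"ry":0,"rz":0,"gripper":1}
    - {"dx":0.002,"dy":0.03,"dz":0,"rx":0,"ry":0,"rz":0,"gripper":1}
    - {"dx":0.002,"dy":0.03,"dz":0,"rx":0,"ry":0,"rz":0,"gripper":1}
    - {"dx":0.001,"dy":0.025,"dz":0,"rx":0,"ry":0,"rz":0,"gripper":1}
    - {"dx":0,"dy":0.01,"dz":0,"rx":0,"ry":0,"rz":0,"gripper":1}
    - {"dx":0,"dy":0,"dz":0,"rx":0,"ry":0,"rz":0,"gripper":1}

```text
clock: 7.15
ee_pos: [465.1, 286.9, 202.9]
ee_rot: [[0.2, 0.98, -0.0], [0.98, -0.2, 0.0], [0.0, -0.0, -1.0]]
force: [-0.8, -0.4, -1.0]
grip_width: 9.9
finger_force: 25.0
```

Emit:
carry_out:
  series:
    - {"dx":0,"dy":0,"dz":-0.02,"rx":0,"ry":0,"rz":0,"gripper":1}
    - {"dx":0,"dy":0,"dz":-0.025,"rx":0,"ry":0,"rz":0,"gripper":1}
    - {"dx":0,"dy":0,"dz":-0.025,"rx":0,"ry":0,"rz":0,"gripper":1}
    - {"dx":0,"dy":0,"dz":-0.015,"rx":0,"ry":0,"rz":0,"gripper":1}
    - {"dx":0,"dy":0,"dz":0,"rx":0,"ry":0,"rz":0,"gripper":1}
    - {"dx":0,"dy":0,"dz":0,"rx":0,"ry":0,"rz":0,"gripper":1}

```text
clock: 7.65
ee_pos: [465.2, 284.5, 134.7]
ee_rot: [[0.203, 0.979, -0.001], [0.979, -0.203, -0.001], [-0.002, -0.001, -1.0]]
force: [-0.0, 0.1, -0.6]
grip_width: 9.8
finger_force: 25.0
```

```bash
python3 - <<'E'
from h import *
s=get_state();print(s["clock"],s["ee_pos"],s["force"])
def fit(q):
    x,y=q[:,0],q[:,1]; s=np.linalg.lstsq(np.c_[2*x,2*y,np.ones(len(x))],x*x+y*y,rcond=None)[0]
    return s[:2].round(1),round(float(np.sqrt(s[2]+s[0]**2+s[1]**2)),1)
for n in("wrist","scene"):
    c=get_image(n);P=cloud(c);d=np.array(c["depth"]);save(n+"4",c["image"])
    im=c["image"].astype(int);D=np.hypot(P[...,0]-465,P[...,1]-286);blue=(im[...,2]>im[...,0]+35)
    r=(d>0)&(abs(P[...,2]-56)<3)&(D<42)&(D>28)&blue; print(n,"tub",r.sum(),fit(P[r]),P[r][:,2].mean())
    b=(d>0)&(abs(P[...,2]-s["ee_pos"][2]+11)<3)&(D<32)&(D>18)&~blue; print(" rim",b.sum(),fit(P[b]) if b.sum()>20 else "")
cr=c["image"][220:320,170:300];save("s4",cv2.resize(cr,(780,600),interpolation=cv2.INTER_CUBIC))
E
```

```text
7.65 [465.21777894 284.47597944 134.74064562] [-0.02823964  0.1128765  -0.61305824]
wrist tub 595 (array([465.7, 287. ]), 34.0) 56.2807669131096
 rim 961 (array([465.4, 285.1]), 25.0)
scene tub 196 (array([464.4, 284.8]), 34.1) 55.344928287248
 rim 157 (array([464.2, 283.7]), 25.1)
```

View pics/s4.png

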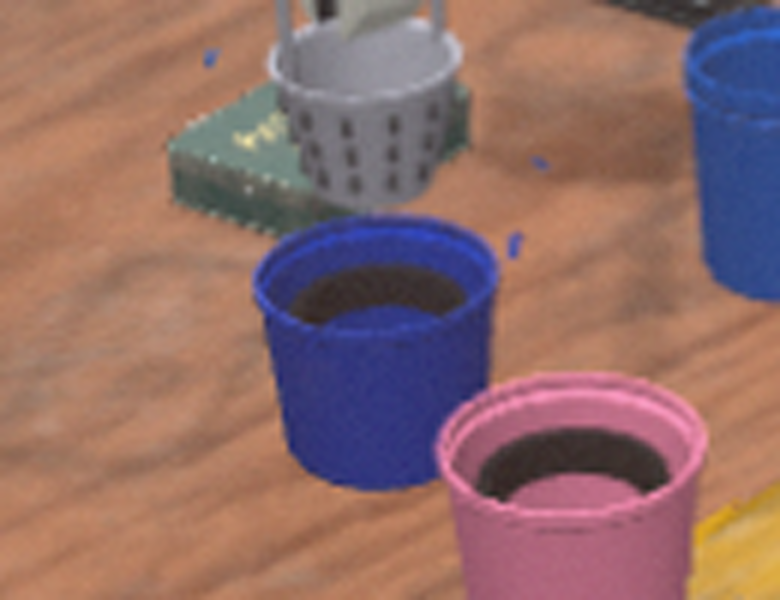

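The basket hangs upright at crop (368,110), directly over the dark-blue tub at (376,290). I'll go down partway, to just above contact, and check the centring.

Emit:
carry_out:
  series:
    - {"dx":0,"dy":0,"dz":-0.02,"rx":0,"ry":0,"rz":0,"gripper":1}
    - {"dx":0,"dy":0,"dz":-0.01,"rx":0,"ry":0,"rz":0,"gripper":1}
    - {"dx":0,"dy":0,"dz":0,"rx":0,"ry":0,"rz":0,"gripper":1}
    - {"dx":0,"dy":0,"dz":0,"rx":0,"ry":0,"rz":0,"gripper":1}
    - {"dx":0,"dy":0,"dz":0,"rx":0,"ry":0,"rz":0,"gripper":1}

```text
clock: 8.17
ee_pos: [465.6, 286.4, 111.7]
ee_rot: [[0.201, 0.98, 0.001], [0.98, -0.201, 0.0], [0.001, 0.001, -1.0]]
force: [-0.5, 0.1, -0.6]
grip_width: 10.0
finger_force: 25.0
```

```bash
cat > m.py <<'E'
from h import *
s=get_state();print(s["clock"],s["ee_pos"],s["force"])
def fit(q):
    x,y=q[:,0],q[:,1]; s=np.linalg.lstsq(np.c_[2*x,2*y,np.ones(len(x))],x*x+y*y,rcond=None)[0]
    return s[:2].round(1),round(float(np.sqrt(s[2]+s[0]**2+s[1]**2)),1)
for n in("wrist","scene"):
    c=get_image(n);P=cloud(c);d=np.array(c["depth"])
    im=c["image"].astype(int);D=np.hypot(P[...,0]-465,P[...,1]-286);blue=(im[...,2]>im[...,0]+35)
    r=(d>0)&(abs(P[...,2]-56)<3)&(D<42)&(D>30)&blue; print(n,"tub",r.sum(),fit(P[r]),P[r][:,2].mean())
    b=(d>0)&(abs(P[...,2]-s["ee_pos"][2]+11)<4)&(D<31)&(D>22)&~blue; print(" rim",b.sum(),fit(P[b]) if b.sum()>20 else "",np.median(P[b][:,2]))
E
python3 m.py
```

```text
8.1667 [465.58541224 286.40712304 111.72764958] [-0.54204845  0.05758718 -0.55905326]
wrist tub 661 (array([465.6, 287.1]), 33.9) 56.26051588664023
 rim 986 (array([465.8, 287.2]), 24.9) 100.97626067099696
scene tub 145 (array([464.2, 284.9]), 34.1) 55.37169204901543
 rim 155 (array([464.2, 284.8]), 25.0) 100.34396633000011
```

Both views show the basket centred to within 0.3 mm, so I'll lower it to just above the collar.

Emit:
carry_out:
  series:
    - {"dx":0,"dy":0,"dz":-0.012,"rx":0,"ry":0,"rz":0,"gripper":1}
    - {"dx":0,"dy":0,"dz":-0.012,"rx":0,"ry":0,"rz":0,"gripper":1}
    - {"dx":0,"dy":0,"dz":-0.008,"rx":0,"ry":0,"rz":0,"gripper":1}
    - {"dx":0,"dy":0,"dz":-0.005,"rx":0,"ry":0,"rz":0,"gripper":1}
    - {"dx":0,"dy":0,"dz":0,"rx":0,"ry":0,"rz":0,"gripper":1}
    - {"dx":0,"dy":0,"dz":0,"rx":0,"ry":0,"rz":0,"gripper":1}
    - {"dx":0,"dy":0,"dz":0,"rx":0,"ry":0,"rz":0,"gripper":1}

```text
clock: 8.85
ee_pos: [465.0, 286.0, 81.3]
ee_rot: [[0.201, 0.979, -0.0], [0.979, -0.201, -0.0], [-0.0, -0.0, -1.0]]
force: [0.4, 0.8, -0.5]
grip_width: 10.0
finger_force: 25.0
```

Emit:
carry_out:
  series:
    - {"dx":0,"dy":0,"dz":-0.0025,"rx":0,"ry":0,"rz":0,"gripper":1}
    - {"dx":0,"dy":0,"dz":-0.0025,"rx":0,"ry":0,"rz":0,"gripper":1}
    - {"dx":0,"dy":0,"dz":-0.0025,"rx":0,"ry":0,"rz":0,"gripper":1}
    - {"dx":0,"dy":0,"dz":-0.0025,"rx":0,"ry":0,"rz":0,"gripper":1}
    - {"dx":0,"dy":0,"dz":0,"rx":0,"ry":0,"rz":0,"gripper":1}
    - {"dx":0,"dy":0,"dz":0,"rx":0,"ry":0,"rz":0,"gripper":1}

```text
clock: 9.35
ee_pos: [465.4, 286.4, 73.5]
ee_rot: [[0.201, 0.98, 0.0], [0.98, -0.201, 0.0], [0.001, 0.0, -1.0]]
force: [0.2, 1.4, 0.1]
grip_width: 10.0
finger_force: 25.0
```

Emit:
carry_out:
  series:
    - {"dx":0,"dy":0,"dz":-0.0015,"rx":0,"ry":0,"rz":0,"gripper":1}
    - {"dx":0,"dy":0,"dz":-0.0015,"rx":0,"ry":0,"rz":0,"gripper":1}

```text
clock: 9.52
ee_pos: [465.4, 286.5, 71.3]
ee_rot: [[0.201, 0.98, 0.001], [0.98, -0.201, 0.001], [0.001, 0.0, -1.0]]
force: [-0.0, 1.6, 3.9]
grip_width: 9.6
finger_force: 25.0
```

```bash
python3 m.py
```

```text
9.5167 [465.42154331 286.46236876  71.2694718 ] [-0.04954025  1.64585037  3.91422999]
wrist tub 975 (array([465.5, 287.1]), 33.8) 56.19794432917499
 rim 993 (array([465.6, 287.3]), 24.9) 60.55217575911374
scene tub 131 (array([463.9, 285. ]), 33.9) 55.479376251735616
 rim 141 (array([464., 285.]), 25.1) 59.20668983963611
```

The basket has met the collar with a push of 4 N. The rim is about 4 mm too high, so I'll press in small steps towards TCP z ≈ 67.

Emit:
carry_out:
  series:
    - {"dx":0,"dy":0,"dz":-0.0012,"rx":0,"ry":0,"rz":0,"gripper":1}
    - {"dx":0,"dy":0,"dz":-0.0012,"rx":0,"ry":0,"rz":0,"gripper":1}
    - {"dx":0,"dy":0,"dz":-0.0012,"rx":0,"ry":0,"rz":0,"gripper":1}
    - {"dx":0,"dy":0,"dz":-0.0006,"rx":0,"ry":0,"rz":0,"gripper":1}
    - {"dx":0,"dy":0,"dz":0,"rx":0,"ry":0,"rz":0,"gripper":1}
    - {"dx":0,"dy":0,"dz":0,"rx":0,"ry":0,"rz":0,"gripper":1}

```text
clock: 10.12
ee_pos: [465.3, 286.3, 67.6]
ee_rot: [[0.201, 0.979, 0.0], [0.979, -0.201, 0.0], [0.0, 0.0, -1.0]]
force: [0.6, 1.7, 1.5]
grip_width: 9.6
finger_force: 25.0
```

```bash
python3 m.py
```

```text
10.1167 [465.33054813 286.32095228  67.62699118] [0.58039831 1.71265124 1.50315904]
wrist tub 988 (array([465.5, 287.1]), 33.8) 56.20096704484563
 rim 983 (array([465.5, 287.3]), 24.8) 56.952396296593264
scene tub 131 (array([464.1, 285. ]), 34.1) 55.54438515691936
 rim 139 (array([463.6, 285.1]), 25.2) 55.86895975139964
```

Emit:
carry_out:
  series:
    - {"dx":0,"dy":0,"dz":-0.0008,"rx":0,"ry":0,"rz":0,"gripper":1}
    - {"dx":0,"dy":0,"dz":0,"rx":0,"ry":0,"rz":0,"gripper":1}
    - {"dx":0,"dy":0,"dz":0,"rx":0,"ry":0,"rz":0,"gripper":1}
    - {"dx":0,"dy":0,"dz":0,"rx":0,"ry":0,"rz":0,"gripper":1}

```text
clock: 10.55
ee_pos: [465.3, 286.3, 67.1]
ee_rot: [[0.201, 0.979, 0.0], [0.979, -0.201, 0.0], [0.0, 0.0, -1.0]]
force: [0.0, 2.7, 1.2]
grip_width: 9.9
finger_force: 25.0
```

```bash
python3 m.py
```

```text
10.55 [465.30348145 286.28978624  67.09245266] [0.03212399 2.70497151 1.22390883]
wrist tub 999 (array([465.5, 287.1]), 33.8) 56.17164899129237
 rim 988 (array([465.5, 287.2]), 24.8) 56.37713432282408
scene tub 131 (array([464.2, 285. ]), 34.2) 55.52554402561208
 rim 135 (array([464. , 285.1]), 25.0) 55.35121300881576
```

The rims are level to within 0.2 mm in both views. I'll release and rise straight up.

Emit:
carry_out:
  series:
    - {"dx":0,"dy":0,"dz":0,"rx":0,"ry":0,"rz":0,"gripper":-0.2}
    - {"dx":0,"dy":0,"dz":0,"rx":0,"ry":0,"rz":0,"gripper":-0.2}
    - {"dx":0,"dy":0,"dz":0,"rx":0,"ry":0,"rz":0,"gripper":-0.2}
    - {"dx":0,"dy":0,"dz":0,"rx":0,"ry":0,"rz":0,"gripper":-0.2}
    - {"dx":0,"dy":0,"dz":0,"rx":0,"ry":0,"rz":0,"gripper":-0.2}
    - {"dx":0,"dy":0,"dz":0,"rx":0,"ry":0,"rz":0,"gripper":-0.2}
    - {"dx":0,"dy":0,"dz":0,"rx":0,"ry":0,"rz":0,"gripper":-0.2}
    - {"dx":0,"dy":0,"dz":0,"rx":0,"ry":0,"rz":0,"gripper":-0.2}

```text
clock: 11.32
ee_pos: [465.2, 286.1, 67.0]
ee_rot: [[0.201, 0.979, -0.0], [0.979, -0.201, -0.0], [-0.0, -0.0, -1.0]]
force: [0.1, -0.8, -0.1]
grip_width: 54.4
finger_force: 0.0
```

Emit:
carry_out:
  series:
    - {"dx":0,"dy":0,"dz":0.01,"rx":0,"ry":0,"rz":0,"gripper":-0.2}
    - {"dx":0,"dy":0,"dz":0.03,"rx":0,"ry":0,"rz":0,"gripper":-0.2}
    - {"dx":0,"dy":0,"dz":0.04,"rx":0,"ry":0,"rz":0,"gripper":-0.2}
    - {"dx":0,"dy":0,"dz":0.04,"rx":0,"ry":0,"rz":0,"gripper":-0.2}
    - {"dx":0,"dy":0,"dz":0.03,"rx":0,"ry":0,"rz":0,"gripper":-0.2}
    - {"dx":0,"dy":0,"dz":0,"rx":0,"ry":0,"rz":0,"gripper":-0.2}
    - {"dx":0,"dy":0,"dz":0,"rx":0,"ry":0,"rz":0,"gripper":-0.2}

```text
clock: 11.9
ee_pos: [466.4, 286.9, 189.4]
ee_rot: [[0.201, 0.979, 0.004], [0.979, -0.201, 0.002], [0.003, 0.003, -1.0]]
force: [0.2, -0.6, 0.4]
grip_width: 55.3
finger_force: 0.0
```

```bash
sed -i 's/^for n in/Z=67.1\nfor n in/; s/P\[...,2\]-s\["ee_pos"\]\[2\]+11/P[...,2]-Z+11/' m.py; cat >> m.py <<'E'
    save(n+"5",c["image"][220:320,170:300].repeat(5,0).repeat(5,1))
E
python3 m.py
```

```text
11.9 [466.37628021 286.92047138 189.37310993] [ 0.172989   -0.63112363  0.37688848]
wrist tub 613 (array([465.5, 286.8]), 33.9) 56.06559729620931
 rim 794 (array([465.5, 286.8]), 24.9) 56.08813058466072
scene tub 171 (array([464.3, 284.6]), 34.2) 55.277494109337376
 rim 175 (array([464.1, 285. ]), 25.3) 55.47181359624119
```

View pics/scene5.png

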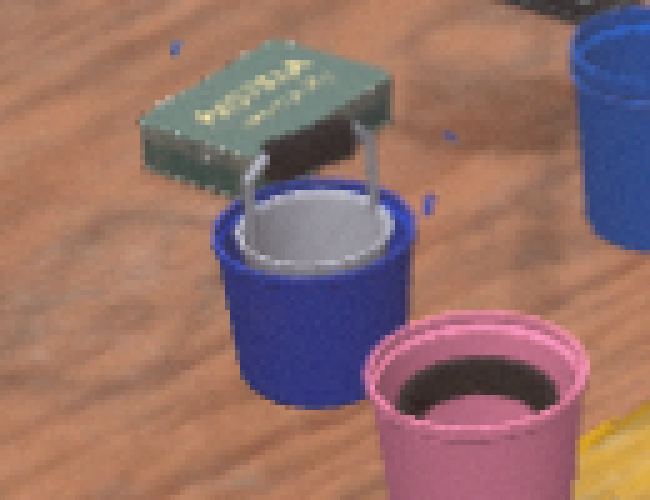

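The basket sits upright in the dark-blue tub, with its rim at (313,230) level with the tub's rim. The gripper is clear, and the tub, tumbler and pink cup haven't moved.

```bash
python3 -c "from workcell import hand_in; print(hand_in())"
```

```text
the job is handed in; nothing more can be done
None
```

The basket is nested upright in the low dark-blue tub, pressed in until its rim is level with the tub's (within about 0.2 mm) and released; the tub and tumbler are still where they stood, and the job was handed in at about 12 s of the 35 s allowed.

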